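# Set the ratchet to tighten and clamp the magnifier

## Task

The ratchet handle on the bench magnifier's clamp bolt is set to loosen. Flip the small direction lever on top of the ratchet head fully over to its other side so that the handle drives clockwise (seen from above), then swing the handle a quarter turn clockwise so that the bolt turns with it and the clamp is tightened. Let go, and leave the eye-drop bottle standing where it is.

Things in the scene. Friction and masses are not known exactly. Their poses are not given: they have to be found in the camera images.
- bolt_axis (a point): Centre of the top of the round steel ratchet head (58 mm wide, top 56 mm above the worktop), on the vertical axis of bolt and handle. The head sits on the bolt of the magnifier's fixed steel base plate (160 x 90 mm); the magnifier's column (124 mm high) stands 72 mm from this axis and its lens beyond, on the side away from the robot.
- handle_grip (a point): Middle of the ratchet's black handle, 110 mm from the bolt axis: a round level bar 22 mm thick, 33 to 55 mm above the worktop, grip from 66 to 152 mm from the axis; x points outward along it. At first it points towards the robot and to its right; it swings level, 109 deg clockwise seen from above, a stop bars anticlockwise. Takes under 1 N at the grip, about 2 N when driving the bolt.
- lever_tab (a point): Centre of the upright steel tab (12 mm along the lever, 8 mm wide, 58 to 78 mm above the worktop) at the end of the direction lever on the ratchet head. The lever turns level about a pivot on the handle's centre line, 18 mm from the bolt axis towards the grip; tab 34 mm from the pivot. Flips with about 1.3 N at the tab, stays where it is left, stops at each end.
- pawl (a joint): Direction lever, rad: 0 along the handle, positive anticlockwise from above (tab on the handle's anticlockwise side), stops at -0.49 and +0.49. Starts negative (loosen): the handle then swings clockwise without the bolt. Positive (tighten): it takes the bolt along clockwise. Flip before swinging; if the handle was swung first, bring it back to its start.
- bolt (a joint): Turn of the clamp bolt, rad, clockwise from above: 0 at the start, a quarter turn is 1.57, hard stop at 1.75. About 3 degrees of play before the handle takes it along.
- drops_mid (a point): Centre of a standing eye-drop bottle (25 mm wide, 80 mm high, its centre 40 mm above the worktop), a bystander on the left of the clamp; z is its upright axis.
Mind the look-alikes: they are no part of the job. Of the things like the part that bears drops_mid, leave any that is pink; of the rest the larger one is meant.

How it is judged:
By the outcome, as a careful person would: the job done as asked, in the order asked, and still so for the second after the job is handed in, with the robot touching nothing.
It also fails if it takes over 45 s, if anything falls off the work surface, if the arm or the gripper's body presses on something with over 40 N, if the wrist force passes 120 N, or if a joint passes its speed limit or range.

## Robot

A 6-joint arm with a two-finger parallel gripper is mounted at the origin on a cart in front of the work surface, level with it; the furniture and walls round the work are solid. World frame = base frame: x ahead of the robot, y to its left, z up, the work surface at z = 0. Lengths are in m, angles in degrees, forces in N, time in s.
With the tool pointing down it reaches from about 0.35 to 0.975 m from the base axis. Payload 17.4 kg.
Tool frame: the origin (TCP) lies on the centre line of the jaws, within the pads' length; the fingertips stand bot.nose_length ahead of it and the grasp point (between the pads) lies 3 mm ahead of it (bot.nose_length is the distance from the TCP to the fingertips, in m); z points along the fingers, y is the line along which they close (so a half turn about z gives the same grasp; the last joint's range is limited). The gripper opens to 85 mm and grips with 20 to 120 N. Pads are 22 mm wide; open, the fingers measure 114 mm over their backs; the gripper's body (76 mm by 85 mm) begins 54 mm behind the grasp point. The pads swing forward as they close: fully open they stand 13 mm farther back than shut.
Start: joints at [64.297, 6.646, 82.598, -0, 90.757, -2.166], TCP at [0.27, 0.619, 0.253] pointing down, gripper open.
Joint ranges: [-162.19, 162.19], [-47.58, 125.68], [4.15, 143.07], [-65.23, 245.23], [0.69, 171.88], [-170.13, 170.13]. Speed limits (degrees/s): [108.29, 108.29, 127.2, 180, 180, 180].

## Interface

Orientations are given as [roll, pitch, yaw] about the fixed x, y, z axes, in that order (R = Rz(yaw) Ry(pitch) Rx(roll)).
In Python, from rig import sensors, optics, workorder, bot gives the robot as it stands. The module is installed in compiled form; this text tells all that it offers.
- The arm moves only by the shell command python3 -m inch 'ROWS'. ROWS is JSON, a list of rows, each an object with "dp": the shift along the tool's x, y, z each as a share of 0.12 m, from -1 to 1, a list of three; "turn": the turn about the tool's z as a share of 2 pi rad, from -1 to 1; "claw": the opening, from -1 (shut) to 1 (fully open). A call has 1 to 8 rows; each row is the pose to reach, as a shift and turn from the pose commanded when the call began, along the tool's axes at that moment, turning the shorter way round; what a row does not reach only later rows make up. A row lasts 1/10 s, in which the tool goes at most 50 mm and 8.59 degrees, less where a joint would pass 70% of its speed; a pose out of reach is approached as far as the arm can. A call with a number of a shift or a turn outside -1 to 1 is refused whole. A call with a gripper value outside its range is refused whole. The fingers move at their own pace and stop on an object; the grip force is fixed at half the most. Time passes only in rows, so rows that repeat a pose let the fingers close. It gives the time, the measured TCP pose, the force, the opening and the grip force at its end, in the units of the state.
- sensors.get_obs(): the state, without advancing time (a new reading comes with each control period).
- optics.get_image(name): name is "side" or "top" or "wrist"; returns a dict with "pixels" (480x640x3 uint8, blue, green, red), "mtx" (3x3 intrinsics, pixels), "rvec" (rotation vector, rad) and "tvec" (3), from world to camera coordinates, as OpenCV has them. Camera axes: x right, y down, z forward; pixel columns grow to the right and rows downward; lengths in m; the calibration is good to about 2 mm. A picture is of the moment at which its call begins. There is no depth.
- workorder.sign_off(): hands the job in; it is judged then, once.
The state is a dict: "clock": time; "joint_positions": joint angles; "dq": joint speeds; "joint_torque": joint torques, N m; "ee_pos": TCP position; "tcp_rot": TCP orientation; "ft_force": force on the tool from outside, world axes, zero at the start; "moment": the same for the moment, N m; "finger_gap": finger opening in m; "finger_force": force on a finger pad.
Only numpy, scipy, OpenCV 4.12 (cv2) and the standard library are available. Lean on these libraries where they do the work, as an engineer would, in place of code of your own. Each camera call takes 0.05 s, during which the arm holds its last target. There are 200 camera calls.

## Working session

There is one attempt and no reset: what is moved stays moved. The work goes in short steps, Python scripts to look and compute and a shell command to move; the robot and the scene stay as the last step left them, time stands still between calls to the robot, and variables do not carry over. Pictures are saved under pics/ and viewed, at most 10 in all, crops included, and the job is handed in when it is done.

```bash
mkdir -p pics; cat > h.py <<'E'
import cv2,numpy as np
from rig import sensors,optics,workorder,bot
def get(n,tag):
    d=optics.get_image(n); cv2.imwrite(f'pics/{tag}.png',d['pixels']); np.savez(f'pics/{tag}.npz',**d); return d
def load(tag): return dict(np.load(f'pics/{tag}.npz'))
def ray(d,u,v):
    R=cv2.Rodrigues(np.array(d['rvec'],float))[0]; t=np.array(d['tvec'],float).reshape(3)
    p=cv2.undistortPoints(np.array([[[u,v]]],float),np.array(d['mtx'],float),None)[0,0]
    return -R.T@t, R.T@np.array([p[0],p[1],1.])
def onz(d,u,v,z):
    c,r=ray(d,u,v); return c+r*(z-c[2])/r[2]
def proj(d,P): return cv2.projectPoints(np.array(P,float).reshape(-1,1,3),np.array(d['rvec'],float),np.array(d['tvec'],float),np.array(d['mtx'],float),None)[0].reshape(-1,2)
E
python3 -c "
from h import *
a=get('top','top0');b=get('side','side0')
print(ray(a,320,240),ray(b,320,240),bot.nose_length)
s=sensors.get_obs();print(s)"
```

```text
(array([0.45682733, 0.3206255 , 0.91676171]), array([ 0.16440549, -0.02202053, -0.98661573])) (array([0.54321047, 1.08841797, 0.42065398]), array([ 0.03000035, -0.91782348, -0.39595108])) 0.022
{'clock': 0.1, 'joint_positions': array([ 6.42970546e+01,  6.67273693e+00,  8.26303609e+01,  1.33508450e-03,
        9.07564831e+01, -2.16498932e+00]), 'dq': array([ 0.03698908,  0.01252965, -0.08527282, -0.06383346,  0.1095471 ,
       -0.01265889]), 'joint_torque': array([ 2.34161060e-03, -7.33664918e+01, -6.33789110e+01, -7.56423105e-05,
        5.31096419e-03,  2.32766399e-05]), 'ee_pos': array([0.26950064, 0.61871736, 0.25263685]), 'tcp_rot': array([-1.79940512e+02, -3.58483517e-03,  1.56462059e+02]), 'ft_force': array([-0.2658704 , -0.14124937,  0.10796117]), 'moment': array([0.01311001, 0.06084935, 0.07635047]), 'finger_force': 0.0, 'finger_gap': 0.0853791105052463}
```

View pics/top0.png

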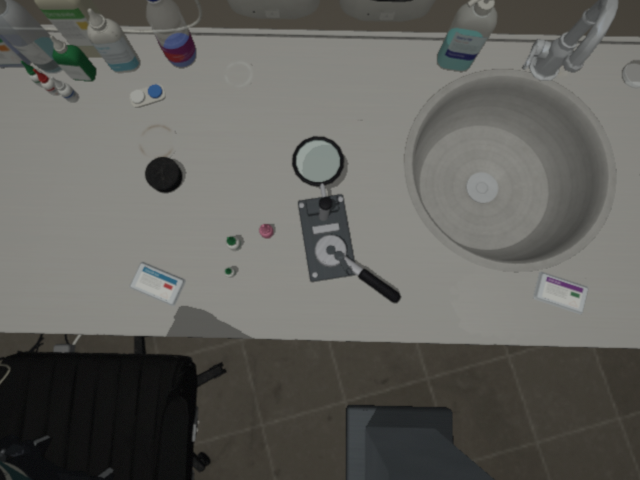

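View pics/side0.png

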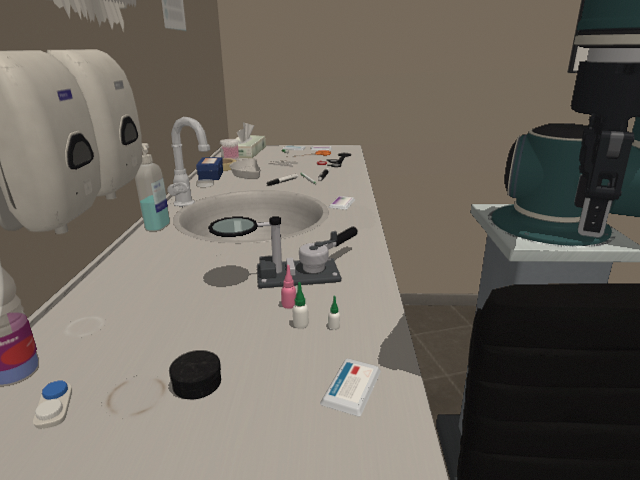

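The top view shows the ratchet head at about (331,250), with the black handle running to (398,297). The column is at (325,203) and the lens at (318,161). There are three bottle candidates:
- **Pink:** (265,230), excluded by the description.
- **White with green cap, larger:** (233,242). This one is drops_mid.
- **White with green cap, smaller:** (229,271).

I'll check these in an enlarged crop.

```bash
python3 -c "
from h import *
a=load('top0');b=load('side0')
c1=cv2.resize(a['pixels'][195:310,215:410],None,fx=4,fy=4,interpolation=2)
c2=cv2.resize(b['pixels'][210:335,250:370],None,fx=4,fy=4,interpolation=2)
c2=cv2.resize(b['pixels'][215:335,250:370],(460,460))
im=np.zeros((600,800,3),np.uint8); im[:460,:780]=c1; cv2.imwrite('pics/c1.png',im[:460]); cv2.imwrite('pics/c2.png',cv2.resize(b['pixels'][220:340,250:370],(600,600),interpolation=2))
for n,u,v,z in [('head',331,250,.056),('big',233,242,.08),('small',229,271,.06),('pink',265,230,.08),('hend',397,297,.044),('base',400,440,0)]: print(n,onz(a,u,v,z))
"
```

```text
head [0.58250192 0.28123566 0.056     ]
big [0.58888301 0.45467743 0.08      ]
small [0.53962044 0.46229853 0.06      ]
pink [0.61171946 0.39932043 0.08      ]
hend [0.50202187 0.16086552 0.044     ]
base [0.2495796  0.14928349 0.        ]
```

View pics/c1.png

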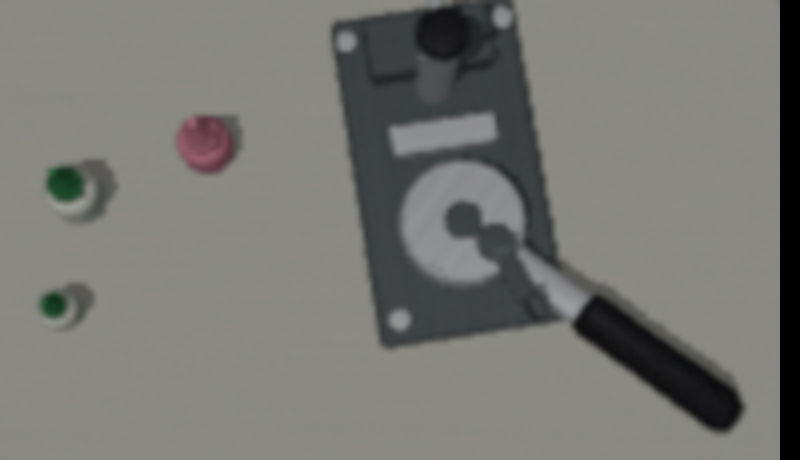

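View pics/c2.png

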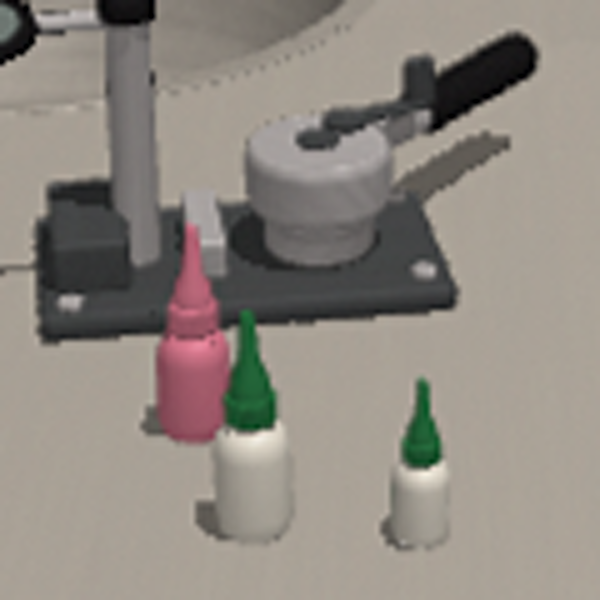

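The crops confirm it: the larger white bottle with the green cap, at (233,242), is drops_mid, and I only need to keep clear of it. The tab is at about (349,271) in the top view, on the clockwise side of the handle. Next I'll refine these points.

```bash
python3 -c "
from h import *
a=load('top0');im=a['pixels']
# head: bright disc
g=im.max(2).astype(np.uint8)
roi=np.zeros_like(g);roi[232:272,310:352]=1
m=((g>120)&(roi>0)).astype(np.uint8)
c,_=cv2.findContours(m,cv2.RETR_EXTERNAL,cv2.CHAIN_APPROX_NONE);c=max(c,key=cv2.contourArea)
(hu,hv),r=cv2.minEnclosingCircle(cv2.convexHull(c));print('head px',hu,hv,r)
roi[:]=0;roi[262:310,354:405]=1
m=((g<45)&(roi>0)).astype(np.uint8);n,l,s,ce=cv2.connectedComponentsWithStats(m);k=1+np.argmax(s[1:,4]);print(s[k],ce[k])
ys,xs=np.where(l==k);vx,vy,x0,y0=cv2.fitLine(np.c_[xs,ys].astype(np.float32),2,0,.01,.01).ravel();print(vx,vy)
A=onz(a,330.5,250.5,.056);G=onz(a,*ce[k],.047);H=onz(a,hu,hv,.056)
P,Q=onz(a,x0-20*vx,y0-20*vy,.047),onz(a,x0+20*vx,y0+20*vy,.047);d=(Q-P)
print(A,H,G,'r',np.linalg.norm((G-A)[:2]),'ang',np.degrees(np.arctan2(*(G-A)[1::-1])),np.degrees(np.arctan2(d[1],d[0])))
T=onz(a,349.2,270.7,.075);print('tab',T)
th=np.arctan2(*(G-A)[1::-1]);e=np.array([np.cos(th),np.sin(th)]);f=np.array([np.sin(th),-np.cos(th)])
t=(T-A)[:2];print('tab r,s',t@e,t@f,'exp',18+34*np.cos(.49),34*np.sin(.49))
print('column dist',onz(a,325.5,202.5,.124)-A)
b=load('side0');print(proj(b,[A, np.r_[A[:2]+e*.110,.044],np.r_[T[:2],.068]]))
"
```

```text
head px 330.1428527832031 250.0 14.890854835510254
[359 269  41  33 481] [379.3035343 285.4968815]
0.81140685 0.5844817
[0.58157007 0.28212072 0.056     ] [0.58246328 0.28277887 0.056     ] [0.52159292 0.19303013 0.047     ] r 0.10739829078710642 ang -123.94904233928135 -124.76874859156868
tab [0.54398151 0.24970194 0.075     ]
tab r,s 0.0478840380600232 0.01307657259943347 exp 47.99931719274413 16.001280197819373
column dist [0.07174516 0.01284015 0.068     ]
[[313.91680925 247.85949097]
 [344.3765108  235.63720967]
 [333.2347676  235.88821141]]
```

Everything is consistent: the axis is at (0.582, 0.282), the handle points at -124.2°, and the tab sits where it should. I'll move across at height, shut the gripper and turn it.

```bash
R='' ; python3 -m inch '[{"dp":[-1,-0.62,0],"turn":0,"claw":-1},{"dp":[-1,-0.62,0],"turn":0,"claw":-1},{"dp":[-1,-0.62,0],"turn":0,"claw":-1},{"dp":[-1,-0.62,0],"turn":0,"claw":-1},{"dp":[-1,-0.62,0],"turn":0,"claw":-1}]'
python3 -m inch '[{"dp":[-1,-0.62,0],"turn":0,"claw":-1},{"dp":[-1,-0.62,0],"turn":0,"claw":-1},{"dp":[-1,-0.62,0],"turn":0,"claw":-1},{"dp":[-1,-0.62,0],"turn":0,"claw":-1},{"dp":[-1,-0.62,0],"turn":0,"claw":-1}]'
python3 -m inch '[{"dp":[-1,-0.62,0.4],"turn":0,"claw":-1},{"dp":[-1,-0.62,0.4],"turn":0,"claw":-1},{"dp":[-1,-0.62,0.4],"turn":0,"claw":-1},{"dp":[-1,-0.62,0.4],"turn":0,"claw":-1},{"dp":[-1,-0.62,0.4],"turn":0,"claw":-1}]'
python3 -m inch '[{"dp":[0,0,0],"turn":-0.11,"claw":-1},{"dp":[0,0,0],"turn":-0.11,"claw":-1},{"dp":[0,0,0],"turn":-0.11,"claw":-1},{"dp":[0,0,0],"turn":-0.11,"claw":-1},{"dp":[0,0,0],"turn":-0.11,"claw":-1},{"dp":[0,0,0],"turn":-0.11,"claw":-1}]'
python3 -m inch '[{"dp":[0,0,0],"turn":-0.11,"claw":-1},{"dp":[0,0,0],"turn":-0.11,"claw":-1},{"dp":[0,0,0],"turn":-0.11,"claw":-1},{"dp":[0,0,0],"turn":-0.11,"claw":-1},{"dp":[0,0,0],"turn":-0.11,"claw":-1},{"dp":[0,0,0],"turn":-0.11,"claw":-1}]'
```

```text
clock: 0.6
ee_pos: [0.3503, 0.5022, 0.2533]
tcp_rot: [180.0, -0.0, 156.4]
ft_force: [-0.2, -0.3, -0.1]
finger_gap: 0.0121
finger_force: 0.0
clock: 1.1
ee_pos: [0.4301, 0.387, 0.2531]
tcp_rot: [-180.0, -0.0, 156.4]
ft_force: [0.2, 0.3, -0.0]
finger_gap: -0.0002
finger_force: 0.0
clock: 1.6
ee_pos: [0.5103, 0.2712, 0.2047]
tcp_rot: [-180.0, -0.1, 156.5]
ft_force: [-0.7, 0.7, 0.7]
finger_gap: -0.0
finger_force: 0.0
clock: 2.2
ee_pos: [0.5097, 0.2725, 0.2058]
tcp_rot: [180.0, 0.0, -163.7]
ft_force: [-0.5, -0.2, -0.5]
finger_gap: 0.0001
finger_force: 0.0
clock: 2.8
ee_pos: [0.51, 0.2717, 0.2056]
tcp_rot: [-180.0, 0.0, -124.3]
ft_force: [-0.3, 0.2, 0.6]
finger_gap: -0.0
finger_force: 0.0
```

```bash
python3 -m inch '[{"dp":[0,0,0.5],"turn":0,"claw":-1},{"dp":[0,0,0.8],"turn":0,"claw":-1},{"dp":[0,0,1],"turn":0,"claw":-1},{"dp":[0,0,1],"turn":0,"claw":-1},{"dp":[0,0,1],"turn":0,"claw":-1}]'
python3 -c "
from h import *
d=get('wrist','w1');b=get('side','s1')
im=np.zeros((480,800,3),np.uint8);im[:300,:400]=cv2.resize(d['pixels'],(400,300));im[:480,400:]=cv2.resize(b['pixels'][150:294,260:380],(400,480))
cv2.imwrite('pics/m1.png',im)"
```

```text
clock: 3.3
ee_pos: [0.5106, 0.2712, 0.0864]
tcp_rot: [-180.0, 0.0, -124.5]
ft_force: [0.1, -0.1, 0.8]
finger_gap: -0.0001
finger_force: 0.0
```

View pics/m1.png

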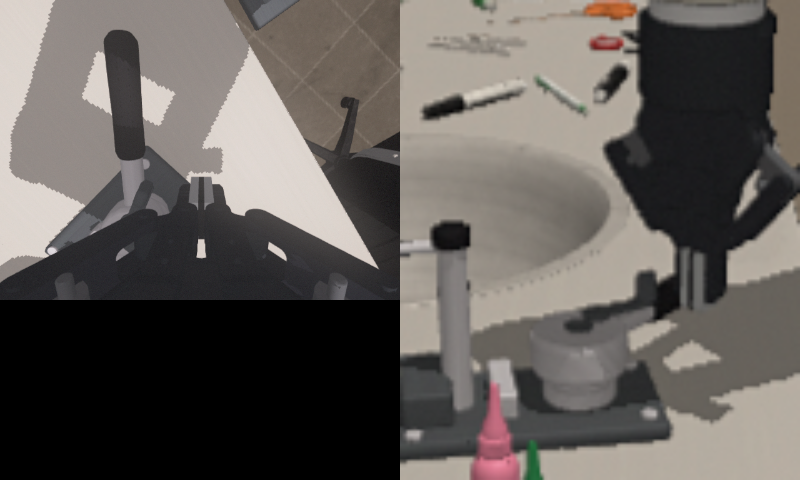

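The wrist view shows the tab at about (145,190), left of the closed fingertips at (200,190). The tips are level with the tab and in the clear, so I'll push along -y.

```bash
python3 -m inch '[{"dp":[0,-0.06,0],"turn":0,"claw":-1},{"dp":[0,-0.12,0],"turn":0,"claw":-1},{"dp":[0,-0.18,0],"turn":0,"claw":-1},{"dp":[0,-0.24,0],"turn":0,"claw":-1},{"dp":[0,-0.3,0],"turn":0,"claw":-1}]'
python3 -m inch '[{"dp":[0,-0.03,0],"turn":0,"claw":-1},{"dp":[0,-0.06,0],"turn":0,"claw":-1},{"dp":[0,-0.09,0],"turn":0,"claw":-1},{"dp":[0,-0.09,0],"turn":0,"claw":-1}]'
python3 -c "
from h import *
d=get('wrist','w2');
cv2.imwrite('pics/w2c.png',d['pixels'][200:400,120:420])"
```

```text
clock: 3.9
ee_pos: [0.5407, 0.2496, 0.0853]
tcp_rot: [180.0, -0.0, -124.4]
ft_force: [-2.0, -0.1, -0.1]
finger_gap: -0.0002
finger_force: 0.9
clock: 4.3
ee_pos: [0.5494, 0.244, 0.0853]
tcp_rot: [-180.0, 0.0, -124.3]
ft_force: [-0.0, 0.9, -0.5]
finger_gap: 0.0002
finger_force: 0.2
```

View pics/w2c.png

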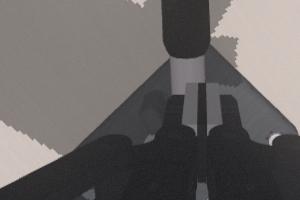

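The tab is moving ahead of the fingers, at crop (152,108), left of the pads. I'll keep pushing in small steps until the stop pushes back.

```bash
for i in 1; do python3 -m inch '[{"dp":[0,-0.02,0],"turn":0,"claw":-1},{"dp":[0,-0.04,0],"turn":0,"claw":-1},{"dp":[0,-0.04,0],"turn":0,"claw":-1}]'
python3 -m inch '[{"dp":[0,-0.02,0],"turn":0,"claw":-1},{"dp":[0,-0.02,0],"turn":0,"claw":-1}]'
python3 -m inch '[{"dp":[0,-0.02,0],"turn":0,"claw":-1},{"dp":[0,-0.02,0],"turn":0,"claw":-1}]'; done | grep -E 'pos|ft_'
```

```text
ee_pos: [0.5527, 0.2418, 0.0852]
ft_force: [-4.8, 6.9, 1.9]
ee_pos: [0.5538, 0.2412, 0.085]
ft_force: [-13.9, 13.0, 2.9]
ee_pos: [0.5548, 0.2406, 0.0849]
ft_force: [-24.5, 18.0, 6.6]
```

The force rose sharply to about 30 N, so the lever is at its stop. I'll back off, rise and check.

```bash
(python3 -m inch '[{"dp":[0,0.15,0],"turn":0,"claw":-1},{"dp":[0,0.3,0],"turn":0,"claw":-1},{"dp":[0,0.3,-0.3],"turn":0,"claw":-1},{"dp":[0,0.3,-0.6],"turn":0,"claw":-1},{"dp":[0,0.3,-0.6],"turn":0,"claw":-1}]'
python3 -m inch '[{"dp":[0.5,-0.3,0],"turn":0,"claw":-1},{"dp":[0.5,-0.63,0],"turn":0,"claw":-1},{"dp":[0.5,-0.63,0],"turn":0,"claw":-1},{"dp":[0.5,-0.63,0],"turn":0,"claw":-1}]') | grep -E 'clock|pos|ft_'
python3 -c "
from h import *
d=get('wrist','w3');b=get('side','s3')
im=np.zeros((480,800,3),np.uint8);im[:300,:400]=cv2.resize(d['pixels'],(400,300));im[:480,400:]=cv2.resize(b['pixels'][190:286,290:370],(400,480))
cv2.imwrite('pics/m3.png',im)"
```

```text
clock: 5.55
ee_pos: [0.5284, 0.26, 0.1628]
ft_force: [0.1, -0.2, -0.1]
clock: 5.95
ee_pos: [0.556, 0.166, 0.1569]
ft_force: [-0.7, -0.1, 0.1]
```

View pics/m3.png

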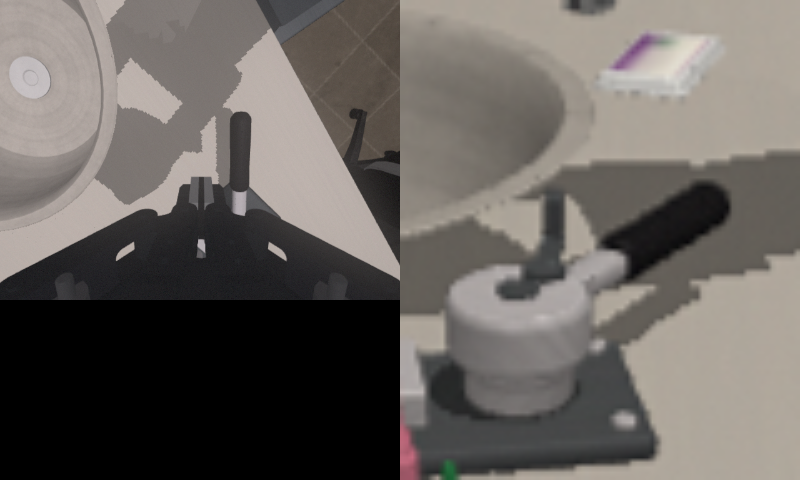

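The lever is flipped, with its tab now on the handle's anticlockwise side at side pixel (320,232). The gripper is beside the grip on that same side. I'll lower it, make contact and swing 30°.

```bash
python3 -c "
from h import *
print(proj(load('s3'),[[.568,.233,.07],[.545,.249,.07]]))"
(python3 -m inch '[{"dp":[0,0,0.4],"turn":0,"claw":-1},{"dp":[0,0,0.7],"turn":0,"claw":-1},{"dp":[0,0,0.87],"turn":0,"claw":-1},{"dp":[0,0,0.87],"turn":0,"claw":-1}]'
python3 -m inch '[{"dp":[0,0.07,0],"turn":0,"claw":-1},{"dp":[0,0.15,0],"turn":0,"claw":-1},{"dp":[0,0.15,0],"turn":0,"claw":-1}]'
python3 -m inch '[{"dp":[0.012,0.081,0],"turn":0.0139,"claw":-1},{"dp":[0.017,0.162,0],"turn":0.0278,"claw":-1},{"dp":[0.014,0.243,0],"turn":0.0417,"claw":-1},{"dp":[0.005,0.324,0],"turn":0.0556,"claw":-1},{"dp":[-0.012,0.404,0],"turn":0.0694,"claw":-1},{"dp":[-0.035,0.482,0],"turn":0.0833,"claw":-1},{"dp":[-0.035,0.482,0],"turn":0.0833,"claw":-1}]') | grep -E 'clock|pos|rot|ft_'
```

```text
[[321.49599567 231.74630494]
 [332.73337319 234.83144627]]
clock: 6.45
ee_pos: [0.5538, 0.1675, 0.0497]
tcp_rot: [179.8, -0.2, -124.3]
ft_force: [0.2, -0.8, -0.3]
clock: 6.75
ee_pos: [0.5406, 0.1781, 0.0544]
tcp_rot: [-179.9, 0.1, -124.3]
ft_force: [-0.0, 0.6, -0.2]
clock: 7.45
ee_pos: [0.4954, 0.2137, 0.0539]
tcp_rot: [-180.0, 0.1, -154.4]
ft_force: [-0.3, -1.9, 0.7]
```

The lever tab is within about 1 px of where full stop should put it. The swing force is about 2 N, so the bolt is being driven. I'll continue.

```bash
(python3 -m inch '[{"dp":[0.012,0.081,0],"turn":0.0139,"claw":-1},{"dp":[0.017,0.162,0],"turn":0.0278,"claw":-1},{"dp":[0.014,0.243,0],"turn":0.0417,"claw":-1},{"dp":[0.005,0.324,0],"turn":0.0556,"claw":-1},{"dp":[-0.012,0.404,0],"turn":0.0694,"claw":-1},{"dp":[-0.035,0.482,0],"turn":0.0833,"claw":-1},{"dp":[-0.035,0.482,0],"turn":0.0833,"claw":-1}]'
python3 -m inch '[{"dp":[0.012,0.081,0],"turn":0.0139,"claw":-1},{"dp":[0.017,0.162,0],"turn":0.0278,"claw":-1},{"dp":[0.014,0.243,0],"turn":0.0417,"claw":-1},{"dp":[0.005,0.324,0],"turn":0.0556,"claw":-1},{"dp":[-0.012,0.404,0],"turn":0.0694,"claw":-1},{"dp":[-0.035,0.482,0],"turn":0.0833,"claw":-1},{"dp":[-0.035,0.482,0],"turn":0.0833,"claw":-1}]') | grep -E 'clock|pos|rot|ft_'
python3 -c "
from h import *
a=get('top','t4');im=a['pixels'];print(sensors.get_obs()['joint_positions'].round(0))
cv2.imwrite('pics/t4c.png',cv2.resize(im[190:340,200:420],None,fx=3,fy=3))"
```

```text
clock: 8.15
ee_pos: [0.4745, 0.2675, 0.0534]
tcp_rot: [180.0, 0.0, 175.8]
ft_force: [-0.8, -0.7, 0.3]
clock: 8.85
ee_pos: [0.4834, 0.3245, 0.0532]
tcp_rot: [180.0, 0.0, 145.9]
ft_force: [-1.3, -0.7, 1.3]
[ 31.   2. 106.  -0.  71. -25.]
```

View pics/t4c.png

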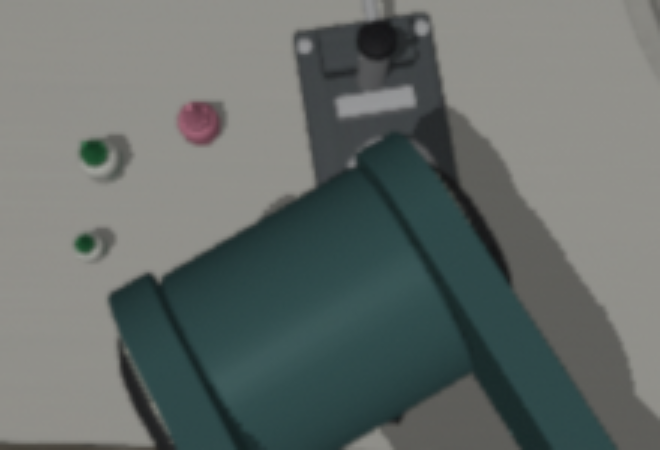

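The arm hides the handle from above, but all three bottles still stand where they were. I'll measure the handle angle from the side view.

```bash
python3 -c "
from h import *
b=get('side','s5')
for a in (136,140,144,148): 
  t=np.radians(a); print(a,proj(b,[[.582+r*np.cos(t),.282+r*np.sin(t),.044] for r in (.07,.152)]).round(1).tolist())
print(proj(b,[[.582,.282,.056]]))
cv2.imwrite('pics/s5c.png',cv2.resize(b['pixels'][180:340,270:430],(640,640),interpolation=2)[:600])"
```

```text
136 [[339.7, 264.6], [373.9, 279.5]]
140 [[341.4, 263.8], [377.6, 277.4]]
144 [[343.0, 262.9], [380.8, 275.2]]
148 [[344.4, 261.9], [383.7, 272.9]]
[[313.69977639 247.83256969]]
```

View pics/s5c.png

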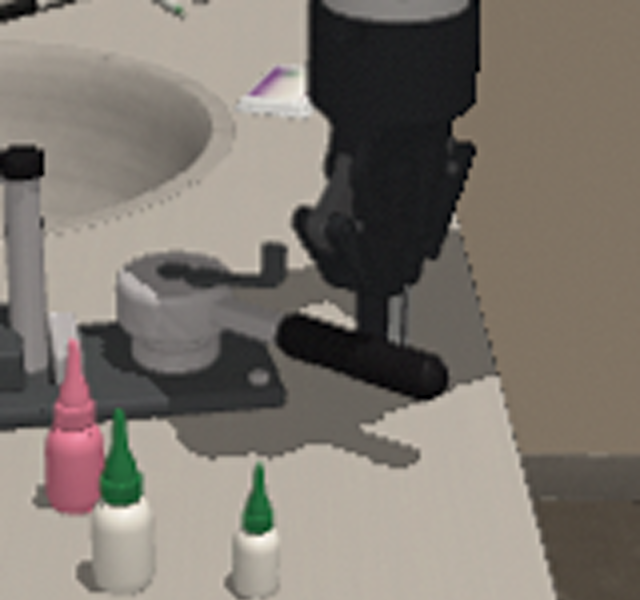

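The side view shows the handle at about 145.5°, running from (342,264) to (379,274.5), so it has swung about 90° and the bolt about 87°. I'll swing 7° more, then back away and rise.

```bash
(python3 -m inch '[{"dp":[0.01,0.06,0],"turn":0.01,"claw":-1},{"dp":[0.015,0.113,0],"turn":0.0194,"claw":-1},{"dp":[0.015,0.113,0],"turn":0.0194,"claw":-1},{"dp":[0.015,0.113,0],"turn":0.0194,"claw":-1}]'
python3 -m inch '[{"dp":[0,-0.15,0],"turn":0,"claw":-1},{"dp":[0,-0.25,0],"turn":0,"claw":-1},{"dp":[0,-0.25,-0.3],"turn":0,"claw":-1},{"dp":[0,-0.25,-0.7],"turn":0,"claw":-1},{"dp":[0,-0.25,-1],"turn":0,"claw":-1},{"dp":[0,-0.25,-1],"turn":0,"claw":-1}]'
python3 -m inch '[{"dp":[0,-0.5,-0.5],"turn":0,"claw":-1},{"dp":[0,-1,-0.5],"turn":0,"claw":-1},{"dp":[0,-1,-0.5],"turn":0,"claw":-1},{"dp":[0,-1,-0.5],"turn":0,"claw":-1},{"dp":[0,-1,-0.5],"turn":0,"claw":-1}]') | grep -E 'clock|pos|rot|ft_'
python3 -c "
from h import *
a=get('top','t6');b=get('side','s6')
for an in (134,138,142): 
  t=np.radians(an); P=[[.582+r*np.cos(t),.282+r*np.sin(t),.044] for r in (.07,.152)]; print(an,proj(b,P).round(1).tolist(),proj(a,P).round(1).tolist())
im=np.zeros((450,800,3),np.uint8);im[:,:400]=cv2.resize(a['pixels'][195:330,220:340],(400,450));im[:,400:]=cv2.resize(b['pixels'][220:340,280:386],(400,450));cv2.imwrite('pics/m6.png',im)"
```

```text
clock: 9.35
ee_pos: [0.4891, 0.336, 0.053]
tcp_rot: [180.0, 0.0, 138.9]
ft_force: [-1.2, -1.3, 0.5]
clock: 9.95
ee_pos: [0.4706, 0.3145, 0.1789]
tcp_rot: [179.5, 0.1, 138.8]
ft_force: [0.5, -0.5, -1.1]
clock: 10.45
ee_pos: [0.39, 0.2234, 0.233]
tcp_rot: [179.9, 0.0, 138.7]
ft_force: [-0.0, -0.1, 0.5]
134 [[338.7, 265.0], [371.9, 280.5]] [[302.0, 277.1], [268.2, 308.1]]
138 [[340.5, 264.2], [375.8, 278.5]] [[303.9, 279.1], [272.3, 312.4]]
142 [[342.2, 263.3], [379.3, 276.3]] [[305.9, 280.9], [276.7, 316.4]]
```

View pics/m6.png

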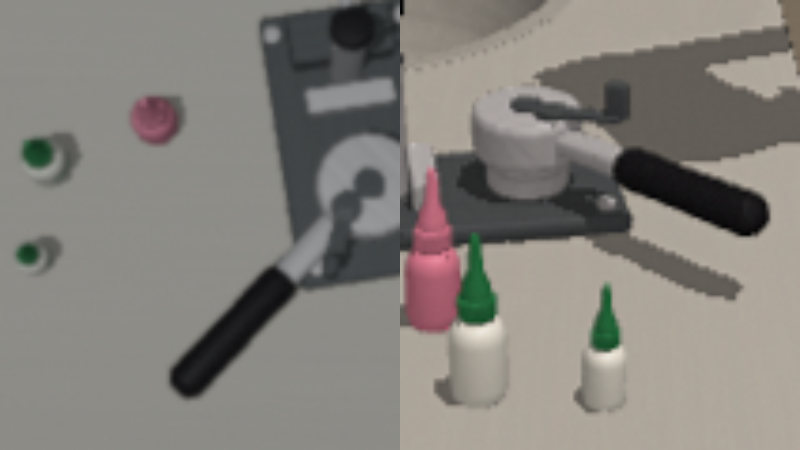

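The handle now points at about 138.6°. It has swung about 97°, so the bolt has turned about 94°. The lever is still on its tighten side, the bottles are standing, and the arm is clear.

```bash
python3 -c "
from rig import workorder
print(workorder.sign_off())"
```

```text
the job is handed in; nothing more can be done
None
```

I flipped the lever fully to tighten, swung the handle about 97° clockwise (bolt about 94° by my camera estimate), let go with the bottle still standing, and handed the job in after about 10.5 s; no verdict came back.

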